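# Lengthen the bar stand by its snap button and lay the bar on it

## Task

The bar stand is too short for the long square bar: squeeze its brass button flush and slide the yellow tube away from the blue upright until the button pops out again in the next hole, easing it so that the tube is never rammed against the button. Then lift the long square bar and lay it gently across both V rests, overhanging about equally at both ends, let go, and leave the other things on the bench as they are.

Things in the scene. Friction and masses are not known exactly. Their poses are not given: they have to be found in the camera images.
- stand: Bench bar stand, bolted down: base plate 90 x 470 x 8 mm, a blue upright at its -y end, and from it a fixed inner steel tube along +y, axis 75 mm above the bench. Origin: underside of the plate, below the button. z up; y along the tubes, from the blue upright to the free end; x level, across the tubes, to the side on which the button sticks out.
- fixed_v (a point): Bottom of the fixed V rest on the blue upright: angle iron, point down, 30 mm long along the stand's y, 57 mm wide at its top, sides at 45 degrees; stand x 0, y -165 mm, 135 mm above the bench (top edges of both V's: 163 mm).
- rest: Yellow square tube, 40 x 40 mm outside, 220 mm long, wall 2.5 mm, sliding on the fixed inner tube along the stand's y (some 6 N of drag), with a post and V rest near its free end. Origin: bottom of this V (shaped as the fixed one), 60 mm above the tube's axis; axes as the stand's. At the start it is 115 mm in y from the button.
- tube_end (a point): Free end of the yellow tube, on its axis; the tube runs 220 mm from here towards the blue upright. Its +x face has three 14 mm holes in a row at axis height, evenly spaced, somewhere from 40 to 80 mm apart. At the start the button stands in the middle one with 1 mm play; sliding the tube to +y brings the hole nearest the blue upright to it.
- button: Brass round-topped spring button, 12 mm across, carried by the fixed inner tube (it does not move along y). Origin: its outermost point, 75 mm above the bench. Out, it stands 5 mm proud of the yellow tube's +x face (stand x 25 mm) and locks the tube. It presses in towards -x: 2 N to start, 4 N when flush (stand x 20 mm).
- flush_point (a point): Where the button is flush with the tube's face (stand x 20, y 0, z 75 mm). With the button held flush, a push of 10 to 18 N along y drives its round top under the wall; the tube then slides with the button hidden until a hole comes over it, where it pops out and locks. A pinch across tube and button (45 mm wide) both presses and moves.
- bar: Long square steel bar, 440 x 14 x 14 mm, 0.55 to 0.9 kg, lying on the bench beyond the stand, about along the stand's y. Origin: centre of its underside; x along its length, z up as it lies. Flat in the V's its underside is 7 mm and its middle 14 mm above their bottoms.
- bar_mid (a point): The middle of the long square bar.
- wire_brush: Wire brush about 200 mm long, lying on the bench on the near side of the stand: leave alone. Origin: its underside.
- chisel: Blue-handled cold chisel, 170 mm long, lying on the near side of the stand: leave alone. Origin: its underside.
- round_rod: Short dark round rod, 12 mm thick and 240 mm long, forged flat at one end, lying beyond the long bar: leave alone. Origin: its underside.
- hammer: Hammer with a wooden handle, about 330 mm long, lying on the far left of the bench: leave alone. Origin: its underside.
- tongs: Dark blacksmith's tongs, 330 mm long, lying on the left: leave alone. Origin: underside of the rivet.
- flux_tin: Round tin, 90 mm across and 90 mm tall, standing far right: leave alone. Origin: its underside.

How it is judged:
By the outcome, as a careful person would: the job done as asked, in the order asked, and still so for the second after the job is handed in, with the robot touching nothing.
It also fails if it takes over 51 s, if anything falls off the work surface, if the arm or the gripper's body presses on something with over 40 N, if the wrist force passes 120 N, or if a joint passes its speed limit or range.

## Robot

A 7-joint arm with a two-finger parallel gripper is mounted at the origin on the work surface. World frame = base frame: x ahead of the robot, y to its left, z up, the work surface at z = 0. Lengths are in m, angles in rad, forces in N, time in s.
With the tool pointing down it reaches from about 0.35 to 0.9 m from the base axis. Payload 8.1 kg.
Tool frame: the origin (TCP) lies at the very end of the fingers, on their centre line; the grasp point (between the pads) lies 19 mm behind it; z points along the fingers, y is the line along which they close (so a half turn about z gives the same grasp; the last joint's range is limited). The gripper opens to 92 mm and grips with 3 to 60 N. Pads are 19 mm wide; open, the fingers measure 130 mm over their backs; the gripper's body (75 mm by 190 mm) begins 47 mm behind the grasp point.
Start: joints at [-1.263, 0.434, 0.025, 1.573, -0.012, 1.134, -0.075], TCP at [0.25, 0.573, 0.227] pointing down, gripper open.
Joint ranges: [-2.62, 2.62], [-0.44, 2.09], [-1.27, 1.32], [0.08, 2.57], [-1.32, 4.46], [0.12, 2], [-2.74, 2.74]. Speed limits (rad/s): [2.22, 2.22, 3.01, 3.01, 3.14, 3.14, 3.14].

## Interface

Orientations are given as a 3x3 rotation matrix whose columns are the frame's x, y, z axes.
In Python, from rig import * gives the robot as it stands.
- The arm moves only by the shell command python3 -m handwheel 'ROWS' [FORCE]. ROWS is JSON, a list of rows, each a list of 3 entries, a list of its own where there are three numbers: the turn, a rotation vector about the tool's x, y, z scaled (see below), then the shift along the tool's x, y, z scaled (see below), then the opening, from 0 (shut) to 1 (fully open). A call has 1 to 5 rows; each row shifts and turns the commanded pose from where the row before left it, along the tool's axes as they then stand; what a row does not reach is not made up. The controller multiplies each number of a shift by 20 mm and each number of a turn by 4 degrees. A row lasts 1/12 s, in which the tool goes at most 41.7 mm and 7.16 degrees, less where a joint would pass 70% of its speed; a pose out of reach is approached as far as the arm can. A call with a number of a shift or a turn outside -1 to 1 is refused whole. A call with a gripper value outside its range is refused whole. The fingers move at their own pace and stop on an object; FORCE is the grip in N (left out, the last holds). Time passes only in rows, so rows that do not move let the fingers close. It gives the time, the measured TCP pose, the force, the opening and the grip force at its end, in the units of the state.
- sense(): the state, without advancing time (a new reading comes with each control period).
- snapshot(name): name is "scene" or "top" or "wrist"; returns a dict with "img" (400x640x3 uint8, blue, green, red), "K" (3x3 intrinsics, pixels), "xyz" and "attitude" of the camera in the world. Camera axes: x right, y down, z forward; pixel columns grow to the right and rows downward; lengths in m; the calibration is good to about 2 mm. A picture is of the moment at which its call begins. There is no depth.
- sign_off(): hands the job in; it is judged then, once.
The state is a dict: "time": time; "joint_positions": joint angles; "joint_vel": joint speeds; "effort": joint torques, N m; "position": TCP position; "tcp_rot": TCP orientation; "force": force on the tool from outside, world axes, zero at the start; "wrist_torque": the same for the moment, N m; "gripper_width": finger opening in m; "grasp_force": force on a finger pad.
Only numpy, scipy, OpenCV 4.12 (cv2) and the standard library are available. Lean on these libraries where they do the work, as an engineer would, in place of code of your own. Each camera call takes 0.05 s, during which the arm holds its last target. There are 200 camera calls.

## Working session

There is one attempt and no reset: what is moved stays moved. The work goes in short steps, Python scripts to look and compute and a shell command to move; the robot and the scene stay as the last step left them, time stands still between calls to the robot, and variables do not carry over. Pictures are saved under pics/ and viewed, at most 12 in all, crops included, and the job is handed in when it is done.

```bash
ls; mkdir -p pics; cat > h.py <<'E'
from rig import *
import cv2, numpy as np
def cam(n,f=None):
    s=snapshot(n)
    if f: cv2.imwrite('pics/'+f,s['img'])
    return s
def ray(s,u,v):
    d=np.linalg.inv(np.array(s['K']))@[u,v,1]; d=np.array(s['attitude'])@d
    return np.array(s['xyz']),d
def onz(s,u,v,z):
    o,d=ray(s,u,v); return o+d*(z-o[2])/d[2]
def proj(s,p):
    q=np.array(s['attitude']).T@(np.array(p)-np.array(s['xyz'])); q=np.array(s['K'])@q; return q[:2]/q[2]
E
python3 - <<'E'
from h import *
for n in("scene","top"):
    s=cam(n,n+'.png');print(n,np.round(s['K'],1).tolist(),np.round(s['xyz'],3),np.round(s['attitude'],3).tolist())
st=sense();print(st)
E
```

```text
pics
scene [[420.7, 0.0, 315.3], [0.0, 420.7, 196.6], [0.0, 0.0, 1.0]] [1.254 0.141 1.033] [[-0.116, 0.782, -0.612], [0.993, 0.102, -0.057], [0.018, -0.614, -0.789]]
top [[410.7, 0.0, 318.3], [0.0, 410.7, 194.5], [0.0, 0.0, 1.0]] [0.441 0.082 1.276] [[-0.005, -0.996, 0.088], [-1.0, 0.004, -0.007], [0.007, -0.088, -0.996]]
{'time': 0.1, 'joint_positions': array([-1.26260919,  0.43517486,  0.02497396,  1.57399639, -0.01158826,
        1.13398543, -0.07509629]), 'joint_vel': array([-0.00023552, -0.00017918, -0.00058055, -0.00174051, -0.00059467,
       -0.00174301,  0.00127041]), 'effort': array([ 3.10145195e-03, -6.69126964e+01,  9.88034829e-01, -3.15145683e+01,
       -6.04811241e-02,  3.74366180e-02,  9.99356502e-06]), 'position': array([0.249454  , 0.5725688 , 0.22601382]), 'tcp_rot': array([[-9.16782468e-01,  3.99386677e-01, -4.35216915e-04],
       [ 3.99386889e-01,  9.16781483e-01, -1.35087713e-03],
       [-1.40523520e-04, -1.41228040e-03, -9.99998993e-01]]), 'force': array([ 0.00611229,  0.70992234, -0.23151429]), 'wrist_torque': array([-0.01338977,  0.00141164,  0.01633667]), 'grasp_force': 0.0, 'gripper_width': 0.09176773767272577}
```

View pics/top.png

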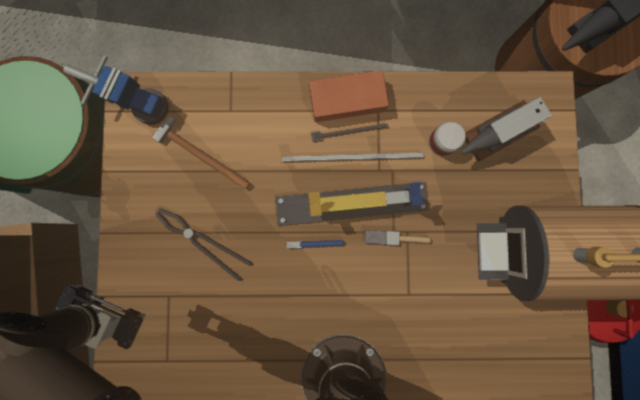

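View pics/scene.png

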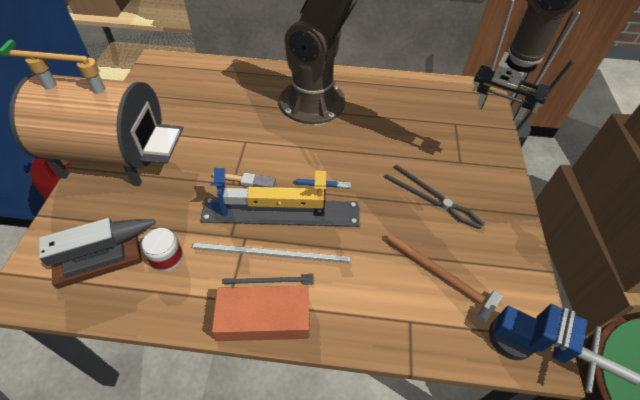

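The top view shows the stand at about (350,203), with the blue upright at (417,195) and the yellow tube spanning about (310–385, 203). The bar runs from (283,159) to (423,155). The scene view shows the button side facing the far edge.

```bash
python3 - <<'E'
import cv2,numpy as np
a=cv2.imread('pics/top.png')[140:240,265:440]; b=cv2.imread('pics/scene.png')[160:270,185:370]
a=cv2.resize(a,(700,400),interpolation=cv2.INTER_CUBIC)
b=cv2.resize(b,(740,440),interpolation=cv2.INTER_CUBIC)
cv2.imwrite('pics/a.png',a);cv2.imwrite('pics/b.png',b)
E
```

```text
(no output)
```

View pics/a.png

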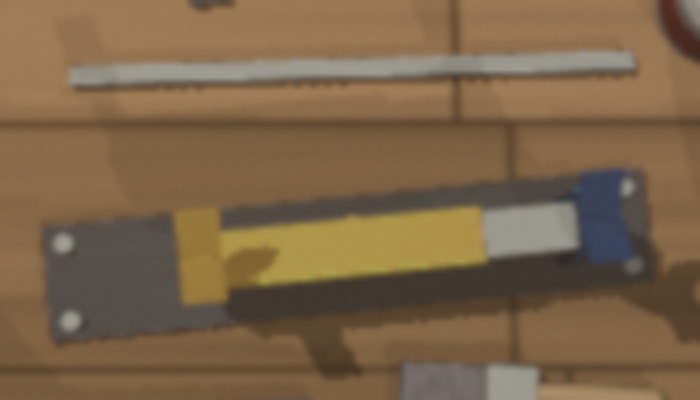

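View pics/b.png

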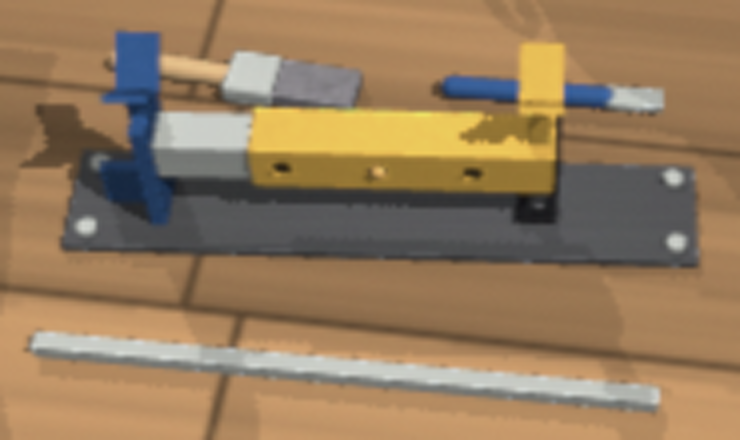

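Crop a (4x, offset 265,140) gives plate corners at (42,228), (650,170) and (52,342), bar ends at (69,76) and (635,62), and the V top edges at (175–227, 207–304). Crop b (4x, offset 185,160) gives the button at (377,172), holes at (283,168) and (472,174), and bar ends at (32,342) and (658,397).

```bash
python3 - <<'E'
from h import *
t=snapshot('top');s=snapshot('scene')
A=lambda x,y,z:onz(t,265+(x-1.5)/4,140+(y-1.5)/4,z)
B=lambda x,y,z:onz(s,185+(x-1.5)/4,160+(y-1.5)/4,z)
r=lambda *a:print(*[np.round(q,4) if not isinstance(q,str) else q for q in a])
c=[A(42,228,.008),A(648,170,.008),A(655,283,.008),A(52,342,.008)]
r('plate',*c)
c2=[B(88,152,.008),B(693,167,.008),B(697,265,.008),B(63,248,.008)];r('plateB',*c2)
r('V rest',A(175,210,.163),A(222,207,.163),A(227,302,.163),A(180,304,.163),'mean',(A(175,210,.163)+A(222,207,.163)+A(227,302,.163)+A(180,304,.163))/4)
fv=[A(580,174,.163),A(625,170,.163),A(633,259,.163),A(586,263,.163)];r('fixedV',*fv,np.mean(fv,0))
r('tube end top edge',A(483,207,.095),A(487,263,.095),A(222,230,.095),A(226,286,.095))
r('button',B(377,172,.075),'holes',B(283,168,.075),B(472,174,.075))
r('bar top view',A(69,76,.012),A(635,62,.012),'scene',B(32,342,.012),B(658,397,.012))
E
```

```text
plate [0.5461 0.2068 0.008 ] [ 0.5895 -0.2644  0.008 ] [ 0.5015 -0.2674  0.008 ] [0.4581 0.1987 0.008 ]
plateB [ 0.5059 -0.2628  0.008 ] [0.4603 0.199  0.008 ] [0.5505 0.2068 0.008 ] [ 0.595  -0.2566  0.008 ]
V rest [0.5451 0.1011 0.163 ] [0.5471 0.0691 0.163 ] [0.4824 0.0661 0.163 ] [0.4812 0.0979 0.163 ] mean [0.514  0.0835 0.163 ]
fixedV [ 0.5687 -0.1755  0.163 ] [ 0.5714 -0.2064  0.163 ] [ 0.5104 -0.2102  0.163 ] [ 0.5078 -0.1781  0.163 ] [ 0.5396 -0.1926  0.163 ]
tube end top edge [ 0.5528 -0.1204  0.095 ] [ 0.5122 -0.1225  0.095 ] [0.5369 0.0684 0.095 ] [0.4965 0.0658 0.095 ]
button [ 0.5459 -0.0284  0.075 ] holes [ 0.551  -0.0954  0.075 ] [0.5389 0.0389 0.075 ]
bar top view [0.6644 0.1859 0.012 ] [ 0.6739 -0.2555  0.012 ] scene [ 0.678 -0.254  0.012] [0.6665 0.1854 0.012 ]
```

```bash
R='[[0,0,0],[-1,-0.9,0],1]'
python3 -m handwheel '[[[0,0,0],[-1,-0.9,0],1],[[0,0,0],[-1,-0.9,0],1],[[0,0,0],[-1,-0.9,0],1],[[0,0,0],[-1,-0.9,0],1],[[0,0,0],[-1,-0.9,0],1]]'
python3 -m handwheel '[[[0,0,0],[-1,-0.9,0],1],[[0,0,0],[-1,-0.9,0],1],[[0,0,0],[-1,-0.9,0],1],[[0,0,0],[-1,-0.9,0],1],[[0,0,0],[-1,-0.9,0],1]]' >/dev/null
python3 -m handwheel '[[[0,0,0],[-1,-0.9,0],1],[[0,0,0],[-1,-0.9,0],1],[[0,0,0],[-1,-0.9,0],1],[[0,0,0],[-1,-0.9,0],1],[[0,0,0],[-1,-0.9,0],1]]' >/dev/null
python3 -m handwheel '[[[0,0,0],[-1,-0.9,0],1],[[0,0,0],[-1,-0.9,0],1],[[0,0,0],[-1,-0.9,0],1],[[0,0,0],[-1,-0.9,0],1],[[0,0,0],[-1,-0.9,0],1]]' >/dev/null
python3 -m handwheel '[[[0,0,0],[-1,-0.9,0],1],[[0,0,0],[-1,-0.9,0],1],[[0,0,0],[-1,-0.9,0],1],[[0,0,0],[-1,-0.9,0],1],[[1,0,0],[0,0,0],1]]' | head -0
python3 -m handwheel '[[[-1,0,0],[0,0,0],1],[[0,0,1],[0,0,0],1],[[0,0,1],[0,0,0],1],[[0,0,1],[0,0,0],1],[[0,0,1],[0,0,0],1]]' >/dev/null
python3 -m handwheel '[[[0,0,1],[0,0,0],1],[[0,0,1],[0,0,0],1],[[0,0,1],[0,0,0],1],[[0,0,1],[0,0,0],1],[[0,0,1],[0,0,0],1]]' >/dev/null
python3 -m handwheel '[[[0,0,1],[0,0,0],1],[[0,0,1],[0,0,0],1],[[0,0,1],[0,0,0],1],[[0,0,1],[0,0,0],1],[[0,0,1],[0,0,0],1]]'
```

```text
time: 0.62
position: [0.3057, 0.4492, 0.2266]
tcp_rot: [[-0.917, 0.399, -0.0], [0.399, 0.917, -0.0], [-0.0, -0.0, -1.0]]
force: [1.3, 0.3, 0.4]
gripper_width: 0.0918
grasp_force: 0.0
time: 3.53
position: [0.517, -0.0147, 0.2267]
tcp_rot: [[-0.178, 0.984, -0.0], [0.984, 0.178, 0.0], [0.0, -0.0, -1.0]]
force: [0.2, -0.6, 0.1]
gripper_width: 0.0917
grasp_force: 0.0Exception ignored on flushing sys.stdout:
BrokenPipeError: [Errno 32] Broken pipe
```

```bash
python3 -m handwheel '[[[0,0,1],[0,0,0],1],[[0,0,0.25],[0,0,0],1],[[0,0,0],[0,0,0],1]]'; python3 - <<'E'
from h import *
s=cam('wrist','w1.png');print(s['xyz'],np.round(s['attitude'],3).tolist(),s['K'][0])
print(proj(s,[.525,-.0285,.075]),proj(s,[.549,-.026,.075]))
E
```

```text
time: 3.78
position: [0.517, -0.0147, 0.2266]
tcp_rot: [[-0.096, 0.995, -0.0], [0.995, 0.096, -0.0], [-0.0, -0.0, -1.0]]
force: [-0.4, -0.0, 0.1]
gripper_width: 0.0918
grasp_force: 0.0
[0.51091261 0.05156601 0.38579732] [[0.995, 0.093, 0.023], [0.096, -0.964, -0.247], [-0.001, 0.248, -0.969]] [309.0638236   0.        318.9296275]
[325.28266581 198.52871435] [348.50730353 198.35127333]
```

View pics/w1.png

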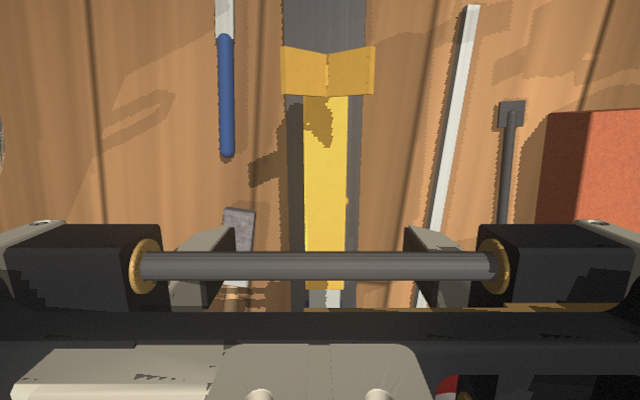

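The wrist view shows the tube's top face spanning columns 303–347 at row 198, and the brass button at about (348,199). That matches my prediction of (348.5,198).

```bash
python3 - <<'E'
from h import *
s=cam('wrist');im=s['img'];h=cv2.cvtColor(im,cv2.COLOR_BGR2HSV)
m=(abs(h[...,0].astype(int)-25)<4)&(h[...,1]>140)
for v in(150,170,185,198,210,220):
    c=np.where(m[v,290:365])[0]+290; print(v,c.min(),c.max(),onz(s,c.min(),v,.095)[:2],onz(s,c.max()+1,v,.095)[:2])
print(h[192:206,340:354,:1].squeeze(), h[192:206,344:352,2])
print(onz(s,348,199,.075))
E
```

```text
150 304 346 [0.4995471 0.0213469] [0.53955062 0.02524416]
170 304 345 [0.50115042 0.00254041] [0.54085758 0.0064106 ]
185 304 344 [ 0.50238748 -0.01196995] [ 0.54162674 -0.00814399]
198 304 344 [ 0.50348453 -0.02483795] [ 0.54314716 -0.02096947]
210 306 344 [ 0.50647282 -0.03677444] [ 0.54458004 -0.03305656]
220 306 344 [ 0.50736694 -0.04706679] [ 0.54579633 -0.04331651]
[[23 23 22 23 23 21 21 15 19 19 17 18 17 14]
 [23 23 22 22 23 21 20 15 19 18 20 17 15 19]
 [23 23 23 22 23 21 21 16 16 16 17 16 16 19]
 [23 22 22 22 22 21 20 13 21 18 17 17 17 17]
 [23 23 23 22 22 20 19 16 16 19 15 17 19 17]
 [22 23 22 22 22 20 18 17 18 15 17 17 17 17]
 [23 22 23 22 22 21 18 17 17 17 17 17 17 16]
 [22 22 22 22 22 21 19 17 16 18 15 16 17 17]
 [23 22 23 22 23 21 19 17 17 18 15 18 17 18]
 [23 23 23 23 23 21 18 17 17 14 12 19 17 17]
 [23 22 23 23 23 21 18 17 17 17 17 17 17 17]
 [22 22 23 23 23 21 17 17 17 18 17 14 15 17]
 [23 22 23 23 23 20 18 17 18 18 17 18 17 19]
 [23 23 23 23 23 20 19 16 18 14 17 17 16 14]] [[238 210 139 108 107 107 102 103]
 [239 211 142 107 103 102 105 104]
 [238 214 141 106 106 104 103 104]
 [238 213 138 108 108 106 103 104]
 [238 216 152 112 106 103 101 105]
 [236 230 203 145 106 102 104 103]
 [235 233 227 184 128 104 106 100]
 [235 235 231 220 162 100 103 104]
 [235 235 230 219 159 101 103 102]
 [235 234 228 216 157 104 102 102]
 [235 232 224 206 154 104 101 104]
 [236 228 211 187 141 102 102 105]
 [236 225 185 137 104 101 101 103]
 [238 213 142 108 107 109 105 102]]
[ 0.54859991 -0.0267199   0.075     ]
```

```bash
python3 -m handwheel '[[[0,0,0],[-0.8,0.28,0],1],[[0,0,0],[0,0,1],1],[[0,0,0],[0,0,1],1],[[0,0,0],[0,0,1],1],[[0,0,0],[0,0,1],1]]' >/dev/null
python3 -m handwheel '[[[0,0,0],[0,0,1],1],[[0,0,0],[0,0,1],1],[[0,0,0],[0,0,1],1],[[0,0,0],[0,0,1],1],[[0,0,0],[0,0,0.5],1]]' 
python3 -m handwheel '[[[0,0,0],[0,0,0],0.45],[[0,0,0],[0,0,0],0.45],[[0,0,0],[0,0,0],0.4],[[0,0,0],[0,0,0],0.4],[[0,0,0],[0,0,0],0.4]]' 10
```

```text
time: 4.72
position: [0.5232, -0.03, 0.0547]
tcp_rot: [[-0.097, 0.995, -0.002], [0.995, 0.097, -0.0], [0.0, -0.002, -1.0]]
force: [0.9, -0.3, -0.0]
gripper_width: 0.0918
grasp_force: 0.0
time: 5.13
position: [0.5249, -0.0301, 0.0577]
tcp_rot: [[-0.095, 0.995, 0.002], [0.995, 0.095, 0.0], [0.0, 0.002, -1.0]]
force: [-0.0, 0.4, -0.4]
gripper_width: 0.0628
grasp_force: 0.0
```

```bash

python3 -m handwheel '[[[0,0,0],[0,0,0],0.3],[[0,0,0],[0,0,0],0.3],[[0,0,0],[0,0,0],0.3],[[0,0,0],[0,0,0],0.3],[[0,0,0],[0,0,0],0.3]]' 10;python3 -m handwheel '[[[0,0,0],[0,0,0],0.3],[[0,0,0],[0,0,0],0.3],[[0,0,0],[0,0,0],0.3]]' 15
```

```text
time: 5.55
position: [0.5242, -0.0301, 0.057]
tcp_rot: [[-0.095, 0.995, 0.0], [0.995, 0.095, 0.0], [0.0, 0.0, -1.0]]
force: [-0.5, 0.7, 5.3]
gripper_width: 0.0399
grasp_force: 10.0
time: 5.8
position: [0.5242, -0.0301, 0.057]
tcp_rot: [[-0.095, 0.995, -0.0], [0.995, 0.095, 0.0], [0.0, 0.0, -1.0]]
force: [-1.7, 0.2, 6.2]
gripper_width: 0.04
grasp_force: 15.0
```

Width is 40.0 mm, so the button is flush. I'll raise the grip and ease the tube along +y.

```bash

python3 -m handwheel '[[[0,0,0],[0,0,0],0.3],[[0,0,0],[0.05,0,0],0.3],[[0,0,0],[0.05,0,0],0.3],[[0,0,0],[0.05,0,0],0.3],[[0,0,0],[0.05,0,0],0.3]]' 35 | grep -v rot;
python3 -m handwheel '[[[0,0,0],[0.05,0,0],0.3],[[0,0,0],[0.05,0,0],0.3],[[0,0,0],[0.05,0,0],0.3],[[0,0,0],[0.05,0,0],0.3]]' |grep -v rot
```

```text
time: 6.22
position: [0.524, -0.0286, 0.057]
force: [-0.4, -9.2, 4.0]
gripper_width: 0.0398
grasp_force: 35.0
time: 6.55
position: [0.5238, -0.0259, 0.057]
force: [0.9, -14.5, 1.9]
gripper_width: 0.0397
grasp_force: 35.0
```

```bash

python3 -m handwheel '[[[0,0,0],[0.05,0,0],0.3],[[0,0,0],[0.05,0,0],0.3],[[0,0,0],[0.05,0,0],0.3]]' | grep -v rot;
python3 -m handwheel '[[[0,0,0],[0.05,0,0],0.3],[[0,0,0],[0.05,0,0],0.3],[[0,0,0],[0.05,0,0],0.3]]' |grep -v rot
```

```text
time: 6.8
position: [0.5235, -0.0235, 0.057]
force: [0.1, -12.4, 2.2]
gripper_width: 0.04
grasp_force: 35.0
time: 7.05
position: [0.5231, -0.0189, 0.057]
force: [0.0, -9.1, 4.6]
gripper_width: 0.0399
grasp_force: 35.0
```

```bash

python3 -m handwheel '[[[0,0,0],[0.1,0,0],0.3],[[0,0,0],[0.15,0,0],0.3],[[0,0,0],[0.15,0,0],0.3],[[0,0,0],[0.15,0,0],0.3],[[0,0,0],[0.15,0,0],0.3]]' | grep -v rot;
python3 -m handwheel '[[[0,0,0],[0.15,0,0],0.3],[[0,0,0],[0.15,0,0],0.3],[[0,0,0],[0.15,0,0],0.3],[[0,0,0],[0.15,0,0],0.3],[[0,0,0],[0.1,0,0],0.3]]' |grep -v rot
python3 -m handwheel '[[[0,0,0],[0.1,0,0],0.3],[[0,0,0],[0.1,0,0],0.3],[[0,0,0],[0.05,0,0],0.3],[[0,0,0],[0.05,0,0],0.3],[[0,0,0],[0,0,0],0.3]]' |grep -v rot
python3 - <<'E'
from h import *
s=cam('scene')
cv2.imwrite('pics/s2.png',cv2.resize(s['img'][150:260,200:380],None,fx=4,fy=4,interpolation=cv2.INTER_CUBIC))
E
```

```text
time: 7.47
position: [0.5218, -0.005, 0.057]
force: [0.5, -10.0, 4.5]
gripper_width: 0.04
grasp_force: 35.0
time: 7.88
position: [0.5204, 0.0092, 0.057]
force: [0.1, -9.6, 4.9]
gripper_width: 0.0397
grasp_force: 35.0
time: 8.3
position: [0.5198, 0.0155, 0.057]
force: [-1.1, -7.6, 5.7]
gripper_width: 0.0403
grasp_force: 35.0
```

View pics/s2.png

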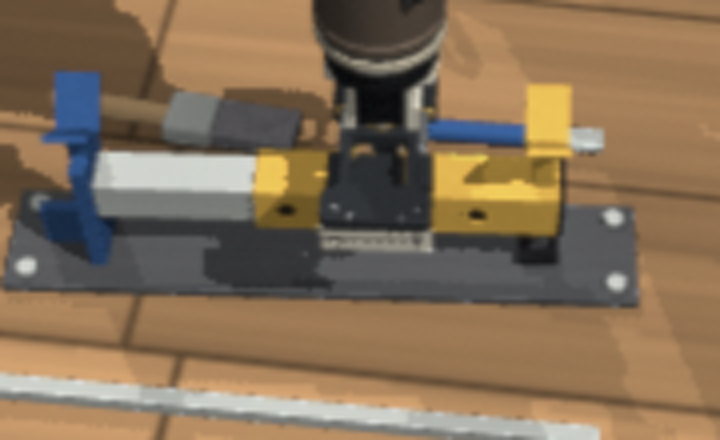

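The picture shows the tube moved with the fingers. The next hole is at crop (286,210), with no button in it yet, and the other hole is at (477,214).

```bash
python3 - <<'E'
from h import *
s=cam('scene')
for x,y in((286,210),(477,214)): print(onz(s,200+(x-1.5)/4,150+(y-1.5)/4,.075))
E
```

```text
[ 0.54694608 -0.05058737  0.075     ]
[0.53291098 0.08489043 0.075     ]
```

```bash

python3 -m handwheel '[[[0,0,0],[0.1,0,0],0.3],[[0,0,0],[0.1,0,0],0.3],[[0,0,0],[0.1,0,0],0.3],[[0,0,0],[0.1,0,0],0.3],[[0,0,0],[0.1,0,0],0.3]]' | grep -v rot;
python3 -m handwheel '[[[0,0,0],[0.1,0,0],0.3],[[0,0,0],[0.05,0,0],0.3],[[0,0,0],[0.05,0,0],0.3],[[0,0,0],[0.05,0,0],0.3],[[0,0,0],[0.05,0,0],0.3]]' |grep -v rot
python3 -m handwheel '[[[0,0,0],[0.025,0,0],0.3],[[0,0,0],[0.025,0,0],0.3],[[0,0,0],[0.025,0,0],0.3]]' |grep -v rot
python3 -m handwheel '[[[0,0,0],[0.025,0,0],0.3],[[0,0,0],[0.025,0,0],0.3]]' |grep -v rot
```

```text
time: 8.82
position: [0.5189, 0.0249, 0.057]
force: [-1.4, -8.9, 5.0]
gripper_width: 0.0399
grasp_force: 35.0
time: 9.23
position: [0.5183, 0.0311, 0.057]
force: [-1.4, -7.8, 5.4]
gripper_width: 0.0401
grasp_force: 35.0
time: 9.48
position: [0.5181, 0.033, 0.057]
force: [-0.6, -5.9, 5.6]
gripper_width: 0.0398
grasp_force: 35.0
time: 9.65
position: [0.518, 0.0343, 0.057]
force: [-1.3, -5.2, 6.6]
gripper_width: 0.0397
grasp_force: 35.0
```

```bash

python3 -m handwheel '[[[0,0,0],[0.025,0,0],0.3],[[0,0,0],[0.025,0,0],0.3]]' |egrep 'posi|force'
python3 -m handwheel '[[[0,0,0],[0.025,0,0],0.3],[[0,0,0],[0.025,0,0],0.3]]' |egrep 'posi|force'
python3 -m handwheel '[[[0,0,0],[0.025,0,0],0.3],[[0,0,0],[0.025,0,0],0.3]]' |egrep 'posi|force'
```

```text
position: [0.5178, 0.0359, 0.057]
force: [-1.4, -3.1, 7.3]
grasp_force: 35.0
position: [0.5177, 0.0369, 0.057]
force: [-1.5, -4.1, 5.6]
grasp_force: 35.0
position: [0.5177, 0.0374, 0.057]
force: [-1.2, -5.8, 5.4]
grasp_force: 35.0
```

```bash
python3 - <<'E'
from h import *
s=cam('scene')
cv2.imwrite('pics/s3.png',cv2.resize(s['img'][180:225,240:340],None,fx=7,fy=7,interpolation=cv2.INTER_CUBIC))
E
```

```text
(no output)
```

View pics/s3.png

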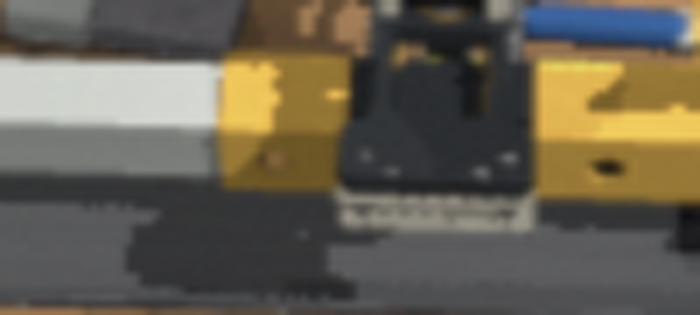

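The hole at crop (270,160) now shows brass: the button has popped out, about 67.5 mm along. Next I relieve the push, release, rise and go to the bar.

```bash

python3 -m handwheel '[[[0,0,0],[-0.1,0,0],0.3],[[0,0,0],[0,0,0],0.7],[[0,0,0],[0,0,0],1],[[0,0,0],[0,0,0],1],[[0,0,0],[0,0,0],1]]' |egrep 'posi|force|wid'
python3 -m handwheel '[[[0,0,0],[0,0,-0.5],1],[[0,0,0],[0,0,-1],1],[[0,0,0],[0,0,-1],1],[[0,0,0],[0,0,-1],1],[[0,0,0],[0,0,-1],1]]' >/dev/null
python3 -m handwheel '[[[0,0,0],[0,0,-1],1],[[0,0,0],[0,0,-1],1],[[0,0,0],[0,0,-1],1],[[0,0,0],[0,0,-1],1],[[0,0,0],[-0.6,1,0],1]]' >/dev/null
python3 -m handwheel '[[[0,0,0],[-0.6,1,0],1],[[0,0,0],[-0.6,1,0],1],[[0,0,0],[-0.6,1,0],1],[[0,0,0],[-0.6,1,0],1],[[0,0,0],[-0.6,1,0],1]]' >/dev/null
python3 -m handwheel '[[[0,0,0],[-0.6,1,0],1],[[0,0,1],[0,0,0],1],[[0,0,0],[0,0,0],1],[[0,0,0],[0,0,0],1]]'
python3 - <<'E'
from h import *
s=cam('wrist','w2.png');cam('top','t2.png')
E
```

```text
position: [0.5177, 0.0371, 0.0566]
force: [-0.3, 0.7, 0.5]
gripper_width: 0.0618
grasp_force: 0.0
time: 12.2
position: [0.6648, -0.0333, 0.2269]
tcp_rot: [[-0.027, 1.0, -0.001], [1.0, 0.027, -0.0], [-0.0, -0.001, -1.0]]
force: [1.2, 0.8, 0.2]
gripper_width: 0.0919
grasp_force: 0.0
```

View pics/w2.png

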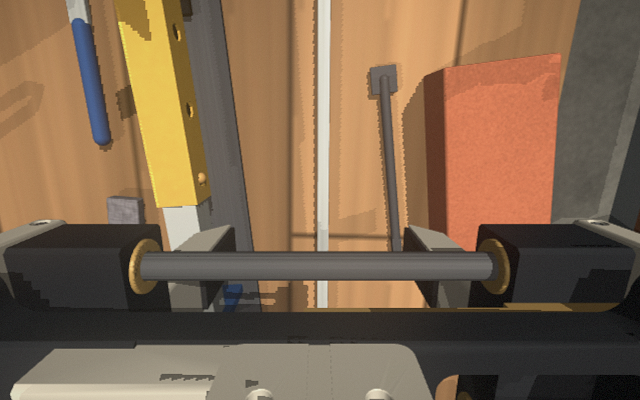

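The wrist view shows the button proud in the hole nearest the upright at (202,178). The bar runs vertically at columns 317–329.

```bash
python3 - <<'E'
from h import *
s=cam('wrist');h=cv2.cvtColor(s['img'],cv2.COLOR_BGR2HSV)
for v in(10,60,110,160,210):
    r=h[v,300:345]; c=np.where((r[:,1]<60)&(r[:,2]>120))[0]+300
    print(v,c.min(),c.max(),onz(s,c.min(),v,.014)[:2],onz(s,c.max()+1,v,.014)[:2])
print('btn',onz(s,202,179,.075), sense()['position'])
t=cam('top');h=cv2.cvtColor(t['img'],cv2.COLOR_BGR2HSV)
m=((h[...,1]<60)&(h[...,2]>110)).astype(np.uint8); m[:145]=0;m[172:]=0;m[:,:275]=0;m[:,432:]=0
for c in cv2.findContours(m,0,1)[0]:
    if cv2.contourArea(c)>15: b=cv2.boundingRect(c);print('bar',b,cv2.minAreaRect(c),onz(t,b[0],159,.012)[:2],onz(t,b[0]+b[2],155,.012)[:2])
m=((abs(h[...,0].astype(int)-23)<6)&(h[...,1]>130)&(h[...,2]>90)).astype(np.uint8);m[:180]=0;m[230:]=0;m[:,:265]=0;m[:,400:]=0
for c in cv2.findContours(m,0,1)[0]:
    if cv2.contourArea(c)>30: print('y',cv2.boundingRect(c))
cv2.imwrite('pics/t3.png',cv2.resize(t['img'][140:240,265:440],(700,400),interpolation=cv2.INTER_CUBIC))
E
```

```text
10 318 330 [0.65862901 0.14639604] [0.67261551 0.1467756 ]
60 318 329 [0.65995777 0.09653488] [0.67334859 0.09689981]
110 318 329 [0.66138919 0.04282114] [0.67529728 0.04320187]
160 318 328 [ 0.66293566 -0.01520964] [ 0.67619704 -0.01484485]
210 318 328 [ 0.66461162 -0.07809971] [ 0.67842816 -0.07771766]
btn [ 0.5446845  -0.02994119  0.075     ] [ 0.66463124 -0.03265444  0.22712667]
bar (282, 155, 60, 7) ((311.5255126953125, 157.9159698486328), (4.9703049659729, 59.088314056396484), 88.40885925292969) [0.66319298 0.18555691] [ 0.6751517  -0.00137717]
bar (402, 153, 22, 5) ((412.5, 155.0), (4.0, 21.0), 90.0) [ 0.66187808 -0.18842592] [ 0.67426783 -0.25748962]
y (284, 194, 48, 24)
```

View pics/t3.png

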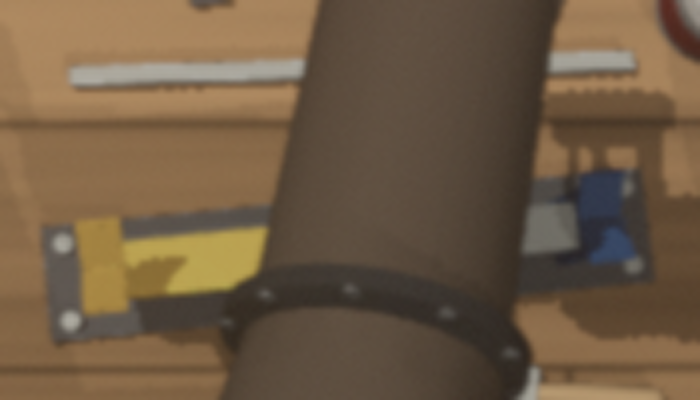

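```bash

python3 -m handwheel '[[[0,0,0],[-0.12,0.27,0],1],[[0,0,0],[0,0,1],0.8],[[0,0,0],[0,0,1],0.6],[[0,0,0],[0,0,1],0.6],[[0,0,0],[0,0,1],0.6]]' >/dev/null
python3 -m handwheel '[[[0,0,0],[0,0,1],0.6],[[0,0,0],[0,0,1],0.6],[[0,0,0],[0,0,1],0.6],[[0,0,0],[0,0,1],0.6],[[0,0,0],[0,0,1],0.6]]' >/dev/null
python3 -m handwheel '[[[0,0,0],[0,0,0.7],0.6],[[0,0,0],[0,0,0],0.6],[[0,0,0],[0,0,0],0.6]]'
```

```text
time: 13.48
position: [0.6704, -0.0356, 0.0325]
tcp_rot: [[-0.026, 1.0, -0.001], [1.0, 0.026, -0.0], [-0.0, -0.001, -1.0]]
force: [0.1, 0.7, 0.5]
gripper_width: 0.0551
grasp_force: 0.0
```

```bash

python3 -m handwheel '[[[0,0,0],[0,0,0.7],0.6],[[0,0,0],[0,0,0.5],0.6],[[0,0,0],[0,0,0.2],0.6],[[0,0,0],[0,0,0],0.4],[[0,0,0],[0,0,0],0.3]]' | egrep 'pos|for|wid'
python3 -m handwheel '[[[0,0,0],[0,0,0],0.2],[[0,0,0],[0,0,0],0.1],[[0,0,0],[0,0,0],0.1],[[0,0,0],[0,0,0],0.1],[[0,0,0],[0,0,0],0.1]]' 15
python3 -m handwheel '[[[0,0,0],[0,0,0],0.1],[[0,0,0],[0,0,0],0.1],[[0,0,0],[0,0,0],0.1]]' 45
```

```text
position: [0.6706, -0.0356, 0.0047]
force: [-0.3, -0.9, 0.5]
gripper_width: 0.0459
grasp_force: 0.0
time: 14.32
position: [0.6703, -0.0355, 0.0049]
tcp_rot: [[-0.025, 1.0, -0.001], [1.0, 0.025, 0.0], [0.0, -0.001, -1.0]]
force: [0.6, 0.5, 2.4]
gripper_width: 0.0134
grasp_force: 15.0
time: 14.57
position: [0.6703, -0.0355, 0.0049]
tcp_rot: [[-0.025, 1.0, -0.0], [1.0, 0.025, 0.0], [0.0, -0.0, -1.0]]
force: [-4.3, -0.1, 4.9]
gripper_width: 0.0131
grasp_force: 45.0
```

```bash

python3 -m handwheel '[[[0,0,0],[0,0,-0.2],0.1],[[0,0,0],[0,0,-0.4],0.1],[[0,0,0],[0,0,-0.7],0.1],[[0,0,0],[0,0,-1],0.1],[[0,0,0],[0,0,-1],0.1]]' | egrep 'pos|for|wid'
python3 -m handwheel '[[[0,0,0],[0,0,-1],0.1],[[0,0,0],[0,0,-1],0.1],[[0,0,0],[0,0,-1],0.1],[[0,0,0],[0,0,-1],0.1],[[0,0,0],[0,0,-1],0.1]]' | egrep 'pos|for|wid'
python3 -m handwheel '[[[0,0,0],[0,0,-1],0.1],[[0,0,0],[0,0,-0.5],0.1],[[0,0,0],[0,0,0],0.1],[[0,0,0],[0,0,0],0.1]]'; python3 - <<'E'
from h import *
print(sense()['wrist_torque']); cam('scene','s4.png')
E
```

```text
position: [0.6703, -0.0356, 0.0719]
force: [-0.1, -0.3, -5.7]
gripper_width: 0.0127
grasp_force: 45.0
position: [0.6704, -0.0357, 0.1728]
force: [-0.1, -0.2, -6.7]
gripper_width: 0.0135
grasp_force: 45.0
time: 15.73
position: [0.6706, -0.0355, 0.201]
tcp_rot: [[-0.025, 1.0, 0.001], [1.0, 0.025, 0.0], [0.0, 0.001, -1.0]]
force: [-0.7, 0.5, -5.7]
gripper_width: 0.0134
grasp_force: 45.0
[-0.07944876  0.13839952  0.017394  ]
```

View pics/s4.png

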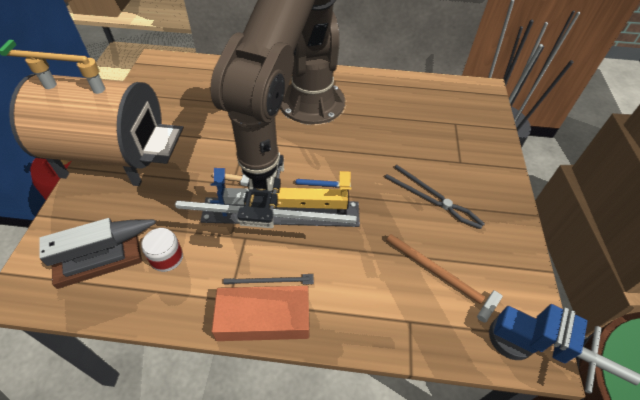

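The bar is lifted, with its ends at (177,205) and (358,222). I check that it is level and centred.

```bash
python3 - <<'E'
from h import *
s=cam('scene');c=np.array([.6704,-.0355,.203]);d=np.array([-.025,1,0])
print(proj(s,c-.22*d),proj(s,c+.22*d), onz(s,177,205,.203),onz(s,358,221,.203))
h=cv2.cvtColor(s['img'],cv2.COLOR_BGR2HSV);m=(h[...,1]<50)&(h[...,2]>140)
for x in range(172,188):print(x,np.where(m[195:215,x])[0]+195,end=';')
for x in range(346,364):print(x,np.where(m[212:228,x])[0]+212,end=';')
E
```

```text
[175.77913163 203.56404133] [355.24126862 218.79002081] [ 0.67976747 -0.25117096  0.203     ] [0.67051019 0.19145079 0.203     ]
172 [];173 [];174 [];175 [];176 [203 204 205];177 [201 202 203 204 205];178 [201 202 203 204 205];179 [201 202 203 204 205];180 [201 202 203 204 205];181 [201 202 203 204 205 206];182 [201 202 203 204 205 206];183 [201 202 203 204 205 206];184 [202 203 204 205];185 [202 203 204 205 206];186 [202 203 204 205 206];187 [202 203 204 205 206];346 [215 216 217 218 219 220];347 [215 216 217 218 219 220];348 [215 216 217 218 219];349 [215 216 217 218 219];350 [216 217 218 219 220];351 [216 217 218 219 220];352 [216 217 218 219 220];353 [216 217 218 219 220];354 [216 217 218 219 220];355 [216 217 218 219 220];356 [217 218 219];357 [];358 [];359 [];360 [];361 [];362 [];363 [];
```

```bash

python3 -m handwheel '[[[0,0,0],[0.05,-0.4,0],0.1],[[0,0,0],[0.1,-0.8,0],0.1],[[0,0,0],[0.1,-1,0],0.1],[[0,0,0],[0.1,-1,0],0.1],[[0,0,0],[0.1,-1,0],0.1]]' | egrep 'pos|for|wid'
python3 -m handwheel '[[[0,0,0],[0.1,-1,0],0.1],[[0,0,0],[0.1,-1,0],0.1],[[0,0,0],[0.1,-0.7,0],0.1],[[0,0,0],[0.05,-0.43,0],0.1],[[0,0,-0.5],[0,0,0],0.1]]' | egrep 'pos|for|wid'
python3 -m handwheel '[[[0,0,-0.47],[0,0,0],0.1],[[0,0,0],[0,0,0],0.1],[[0,0,0],[0,0,0],0.1]]'
python3 - <<'E'
from h import *
cam('scene','s5.png');s=cam('wrist','w5.png')
t=cam('top');a=cv2.resize(t['img'][140:240,265:440],(700,400),interpolation=cv2.INTER_CUBIC)
b=cv2.resize(cv2.imread('pics/s5.png')[160:250,180:380],(800,360),interpolation=cv2.INTER_CUBIC)
cv2.imwrite('pics/c5.png',cv2.resize(np.vstack([np.pad(s['img'][:230],((0,0),(80,80),(0,0))),b]),(800,590)))
E
```

```text
position: [0.5843, -0.0286, 0.1995]
force: [-0.2, -0.1, -4.7]
gripper_width: 0.0134
grasp_force: 45.0
position: [0.521, -0.023, 0.2001]
force: [1.1, -0.8, -5.5]
gripper_width: 0.0134
grasp_force: 45.0
time: 16.92
position: [0.5235, -0.0233, 0.2005]
tcp_rot: [[-0.092, 0.996, -0.0], [0.996, 0.092, -0.0], [0.0, -0.0, -1.0]]
force: [-0.5, -0.6, -6.5]
gripper_width: 0.0132
grasp_force: 45.0
```

View pics/c5.png

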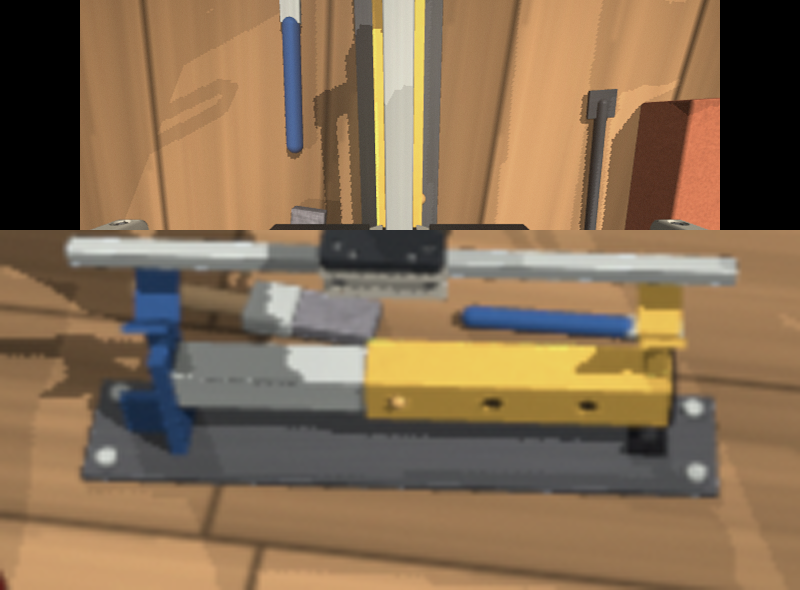

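The bar is centred over the tube in the wrist view (columns 383–413 against yellow 373–424), and it lies above both V's in the scene view. I lower it.

```bash

python3 -m handwheel '[[[0,0,0],[0,0,0.5],0.1],[[0,0,0],[0,0,0.7],0.1],[[0,0,0],[0,0,0.5],0.1],[[0,0,0],[0,0,0.3],0.1],[[0,0,0],[0,0,0],0.1]]' | egrep 'pos|for|wid'
python3 -m handwheel '[[[0,0,0],[0,0,0.2],0.1],[[0,0,0],[0,0,0.15],0.1],[[0,0,0],[0,0,0.1],0.1],[[0,0,0],[0,0,0],0.1]]' | egrep 'pos|for|wid'
python3 -m handwheel '[[[0,0,0],[0,0,0.05],0.1],[[0,0,0],[0,0,0.05],0.1],[[0,0,0],[0,0,0],0.1]]' | egrep 'pos|for|wid'
```

```text
position: [0.5226, -0.0233, 0.159]
force: [0.3, -0.1, -5.1]
gripper_width: 0.0134
grasp_force: 45.0
position: [0.5236, -0.0232, 0.1516]
force: [-0.5, -0.1, -6.0]
gripper_width: 0.0137
grasp_force: 45.0
position: [0.5237, -0.0232, 0.1497]
force: [-0.7, 0.1, -5.4]
gripper_width: 0.0133
grasp_force: 45.0
```

```bash

python3 -m handwheel '[[[0,0,0],[0,0,0.05],0.1],[[0,0,0],[0,0,0],0.1]]' | egrep 'pos|^force'
python3 -m handwheel '[[[0,0,0],[0,0,0.05],0.1],[[0,0,0],[0,0,0],0.1]]' | egrep 'pos|^force'
python3 -m handwheel '[[[0,0,0],[0,0,0.05],0.1],[[0,0,0],[0,0,0],0.1]]' | egrep 'pos|^force'
```

```text
position: [0.5236, -0.0232, 0.1487]
force: [0.0, -0.7, -5.2]
position: [0.5236, -0.0232, 0.1476]
force: [0.0, -0.0, -5.1]
position: [0.5237, -0.0233, 0.1468]
force: [-0.9, 0.8, -4.9]
```

```bash

python3 -m handwheel '[[[0,0,0],[0,0,0.05],0.1],[[0,0,0],[0,0,0],0.1]]' | egrep 'pos|^force'
python3 -m handwheel '[[[0,0,0],[0,0,0.05],0.1],[[0,0,0],[0,0,0],0.1]]' | egrep 'pos|^force'
```

```text
position: [0.5238, -0.0233, 0.1465]
force: [-4.0, 0.8, 7.0]
position: [0.5238, -0.0233, 0.1463]
force: [-8.2, 0.9, 17.7]
```

```bash

python3 -m handwheel '[[[0,0,0],[0,-0.03,-0.06],0.1],[[0,0,0],[0,0,0],0.1],[[0,0,0],[0,0,0],0.1]]' 20| egrep 'pos|force'
python3 -m handwheel '[[[0,0,0],[0,0,0],0.1],[[0,0,0],[0,0,0],0.1],[[0,0,0],[0,0,0],0.1]]' 5| egrep 'pos|force|wid'
```

```text
position: [0.5235, -0.0234, 0.1464]
force: [-0.9, -0.3, 4.2]
grasp_force: 20.0
position: [0.5235, -0.0233, 0.1463]
force: [-2.1, 0.4, 6.8]
gripper_width: 0.0141
grasp_force: 5.0
```

Seated with light force; now open symmetrically and rise.

```bash

python3 -m handwheel '[[[0,0,0],[0,0,0],0.3],[[0,0,0],[0,0,0],0.5],[[0,0,0],[0,0,0],0.7],[[0,0,0],[0,0,0],0.8],[[0,0,0],[0,0,0],0.8]]' | egrep 'pos|force|wid'
python3 -m handwheel '[[[0,0,0],[0,0,-0.3],0.8],[[0,0,0],[0,0,-0.6],0.8],[[0,0,0],[0,0,-1],0.8],[[0,0,0],[0,0,-1],0.8],[[0,0,0],[0,0,-1],0.8]]' | egrep 'pos|force|wid'
python3 -m handwheel '[[[0,0,0],[0,0,-1],0.8],[[0,0,0],[0,0,-1],0.8],[[0,0,0],[0,0,-1],0.8],[[0,0,0],[0,0,-1],0.8],[[0,0,0],[0,0,0],0.8]]' | egrep 'time|pos|force|wid'
python3 - <<'E'
from h import *
s=cam('scene');t=cam('top')
a=cv2.resize(t['img'][150:240,265:440],(700,360),interpolation=cv2.INTER_CUBIC)
b=cv2.resize(s['img'][170:230,185:360],(700,240),interpolation=cv2.INTER_CUBIC)
cv2.imwrite('pics/f.png',np.vstack([a,b]))
E
```

```text
position: [0.523, -0.0233, 0.1458]
force: [-0.5, -0.4, 0.2]
gripper_width: 0.0429
grasp_force: 0.0
position: [0.5229, -0.0235, 0.2251]
force: [-0.2, 0.1, -0.6]
gripper_width: 0.0726
grasp_force: 0.0
time: 20.65
position: [0.5248, -0.0238, 0.308]
force: [0.4, -1.0, -0.0]
gripper_width: 0.0732
grasp_force: 0.0
```

View pics/f.png

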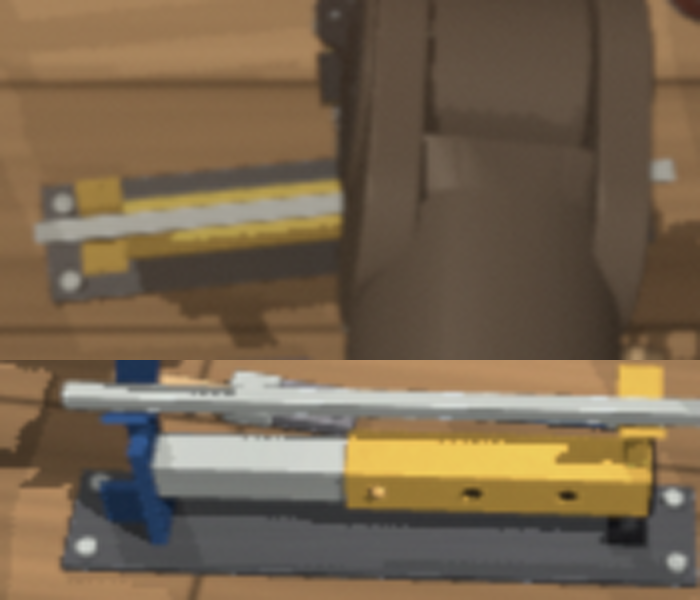

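The bar lies in both V's, with ends at top-crop (34,233) and (675,170). The button is out in its hole at (375,492). One check on overhang before handing in.

```bash
python3 - <<'E'
from h import *
t=cam('top');a=onz(t,265+33/4,150+233/4,.156);b=onz(t,265+675/4,150+170/4,.156)
print(a,b,np.linalg.norm(a-b),(a+b)/2)
E
```

```text
[0.50200526 0.19717389 0.156     ] [ 0.54337944 -0.24282531  0.156     ] 0.44194017436691685 [ 0.52269235 -0.02282571  0.156     ]
```

The bar's middle is within 2 mm of the middle between the V's (y −0.0228 against −0.021), and its measured length of 442 mm matches the 440 mm given.

```bash
python3 -c "
from rig import *
print(sign_off())"
```

```text
the job is handed in; nothing more can be done
None
```

The job is handed in at about 21 s: the tube is locked one hole out (about 67 mm further), and the bar rests across both V's, centred to about 2 mm, with nothing else on the bench deliberately touched.

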